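# Open the drawer and hold the drying box's sprung hatch just below its balance point

## Robot

A 6-joint arm with a two-finger parallel gripper is mounted at the origin on the work surface. World frame = base frame: x ahead of the robot, y to its left, z up, the work surface at z = 0. Lengths are in m, angles in rad, forces in N, time in s.
With the tool pointing down it reaches from about 0.3 to 0.85 m from the base axis. Payload 4.2 kg.
Tool frame: the origin (TCP) lies between the finger pads; the fingertips stand 8 mm ahead of it and the grasp point (between the pads) lies 11 mm behind it (ctrl.tcp_to_tips is the distance from the TCP to the fingertips, in m); z points along the fingers, y is the line along which they close (so a half turn about z gives the same grasp; the last joint's range is limited). The gripper opens to 91 mm and grips with 3 to 60 N. Pads are 32 mm wide; open, the fingers measure 118 mm over their backs; the gripper's body (76 mm by 178 mm) begins 60 mm behind the grasp point.
Start: joints at [1.123, 0.32, 1.565, -0, 1.257, -0.02], TCP at [0.239, 0.523, 0.2] pointing down, gripper open.
Joint ranges: [-3.11, 3.11], [-0.84, 2.01], [0.21, 2.61], [-1.34, 4.49], [0.05, 2.63], [-2.56, 2.56]. Speed limits (rad/s): [2.57, 2.57, 3.14, 3.14, 3.14, 3.14].

## Interface

Orientations are given as a unit quaternion [x, y, z, w].
In Python, from rig import ctrl gives the robot as it stands. The module is installed in compiled form; this text tells all that it offers.
- The arm moves only by the tool step_arm, never from a script. Its argument "plan" is a list that holds one entry, the list of rows, each a list of 7 numbers: the shift along the tool's x, y, z each as a share of 150 mm, from -1 to 1, then the turn, a rotation vector about the tool's x, y, z each as a share of 90 degrees, from -1 to 1, then the gripper's target within -1 to 1 (fully open at 1, half-way at 0, shut at -1). In form: [[[dx, dy, dz, wx, wy, wz, grip], ...]]. A call has 1 to 12 rows; each row is the pose to reach, as a shift and turn from the pose commanded when the call began, along the tool's axes at that moment; what a row does not reach only later rows make up. A row lasts 1/8 s, in which the tool goes at most 62.5 mm and 10.7 degrees, less where a joint would pass 70% of its speed; a pose out of reach is approached as far as the arm can. A call with a number of a shift or a turn outside -1 to 1 is refused whole. A call with a gripper value outside its range is refused whole. The fingers move at their own pace and stop on an object; "grip_force" is the grip in N (left out, the last holds). Time passes only in rows, so rows that repeat a pose let the fingers close. It gives the time, the measured TCP pose, the force, the opening and the grip force at its end, in the units of the state.
- ctrl.read_state(): the state, without advancing time (a new reading comes with each control period).
- ctrl.grab_frame(name): name is "side" or "top"; returns the picture (480x640x3 uint8, red, green, blue); there is no depth.
- ctrl.camera_info(name): a dict with "fx", "fy", "cx", "cy" (pixels), "R" (3x3) and "t" (3): a world point X has camera coordinates R X + t. Camera axes: x right, y down, z forward; pixel columns grow to the right and rows downward; lengths in m; the calibration is good to about 2 mm. A picture is of the moment at which its call begins. camera_info takes no time and is no camera call.
- ctrl.job_done(): hands the job in; it is judged then, once.
The state is a dict: "time": time; "joint_positions": joint angles; "joint_velocities": joint speeds; "tau": joint torques, N m; "tcp_pos": TCP position; "ee_rot": TCP orientation; "force": force on the tool from outside, world axes, zero at the start; "wrist_torque": the same for the moment, N m; "grip_width": finger opening in m; "grip_force": force on a finger pad.
Only numpy, scipy, OpenCV 4.12 (cv2) and the standard library are available. Lean on these libraries where they do the work, as an engineer would, in place of code of your own. Each camera call takes 0.05 s, during which the arm holds its last target. There are 200 camera calls.

## Task

I am about to move the freshly painted figurine from the drawer into the drying box and need both my hands for it: first pull the drawer of the wooden unit out by about 10 cm, keeping the figurine that stands inside upright. Then raise the sprung hatch of the drying box some 5 to 10 degrees past its balance point (which is 63 degrees open), so that the springs are felt to take over, without letting it fly wide open; ease it back and finish while still holding it in the fingers just below the balance point, about 8 degrees short of it, at rest. Leave the drawer open and the other things on the table where they are.

Things in the scene. Friction and masses are not known exactly. Their poses are not given: they have to be found in the camera images.
- drawers: Fixed low drawer unit of light wood, 180 (x) x 240 (y) x 90 mm high, one drawer with a darker front. Origin: centre of its underside on the table. Its own -x axis is the front, the way the drawer slides out; turned up to 0.15 rad about z. It stands left or right of the drying box.
- drawers_drawer0 (a joint): How far the drawer is out, m: 0 shut, 0.117 at the stop; starts 0 to 0.02. Slides along the unit's own -x; needs 1 to 3 N and stays where it is left.
- drawers_drawer0_handle (a point): Middle of the drawer's steel bar handle: a level round bar about 10 mm thick, 120 mm long, along the unit's y, its axis 35 mm in front of the drawer's front (free gap about 30 mm behind it), 52 mm above the table, 38 mm below the unit's top. Moves with the drawer.
- figurine: Loose small yellow painted figurine, 43 mm high on a round base 42 mm across, 50 g or so, standing free on the drawer's floor (22 mm above the table), hidden until the drawer opens. Origin: centre of its base; its z axis points up while it stands.
- dryer: Fixed grey drying box, open at the top under its hatch, 150 (x) x 240 (y) x 120 mm high, orange strip on its front. Origin: centre of its underside on the table. Its own -x axis is the front; turned up to 0.15 rad about z.
- hatch (a joint): Opening angle of the hatch, rad: 0 shut and level (it starts so), grows as its front edge rises, stop at 1.8. Springs help to lift it: the balance point is 1.10 rad (63 degrees). Below that it falls shut (1.2 N upward at the handle starts it, less and less further up), above it the springs and its weight drive it on open; with next to no friction it does not stay anywhere between by itself.
- hatch_handle (a point): Middle of the hatch's steel bar handle: a round bar 12 mm thick, 130 mm long, along the box's y, held at its ends by two arms in the plane of the plate, its axis 40 mm beyond the plate's front edge (free gap 34 mm) and 190 mm from the hinge axis; 126 mm above the table when shut. The bar may roll between the fingers.
- hatch_hinge (a point): Middle of the hinge axis of the hatch, along the drying box's y, at the box's far (+x) top edge, 120 mm above the table. The handle's axis lies 6 mm off the plane through the hinge (above it when shut): at angle a it is at 190 cos(a) - 6 sin(a) mm towards the box's own -x from here and 190 sin(a) + 6 cos(a) mm above it.
- bear: Bystander: loose white plaster bear, 164 mm high, base 100 mm across, on the left. Origin: centre of its underside.
- jar: Bystander: loose blue jar with orange cap, 64 mm across, 85 mm high, on the right. Origin: centre of its underside.
- palette: Bystander: loose white flower-shaped palette, 172 mm across, 12 mm high, near the robot on the left. Origin: centre of its underside.
- phone: Bystander: loose phone in a dark red case, 150 x 75 x 10 mm, near the robot on the right. Origin: centre of its underside.
- pot0: Bystander: loose red paint pot with white rim, 31 mm across, 26 mm high, one of three in a row between the drawer unit and the drying box. Origin: centre of its underside.
- pot1: Bystander: loose blue paint pot with white rim, 31 mm across, 26 mm high, one of three in a row between the drawer unit and the drying box. Origin: centre of its underside.
- pot2: Bystander: loose green paint pot with white rim, 31 mm across, 26 mm high, one of three in a row between the drawer unit and the drying box. Origin: centre of its underside.

How it is judged:
By the outcome, as a careful person would: the job done as asked, in the order asked, and still so for the second after the job is handed in, while the arm keeps its last pose, push and grip.
It also fails if it takes over 61 s, if anything falls off the work surface, if the arm or the gripper's body presses on something with over 40 N, if the wrist force passes 120 N, or if a joint passes its speed limit or range.

## Working session

There is one attempt and no reset: what is moved stays moved. The work goes in short steps, Python scripts to look and compute and a tool call to move; the robot and the scene stay as the last step left them, time stands still between calls to the robot, and variables do not carry over. Pictures are saved under pics/ and viewed, at most 10 in all, crops included, and the job is handed in when it is done.

Besides the shell and the picture viewer there is one more tool, called as name(argument=value, ...), one argument or row to a line, values as JSON. step_arm: Moves the arm, as the interface text tells. Shift numbers are shares of 150 mm and turn numbers shares of 90 degrees, none past 1 either way. Its arguments: {"type":"object","properties":{"plan":{"type":"array","items":{"type":"array","items":{"type":"array","items":{"type":"number","minimum":-1,"maximum":1}}}},"grip_force":{"type":"number"}},"required":["plan"]}

```bash
mkdir -p pics; python3 - <<'E'
from rig import ctrl
import cv2
for n in("top","side"):
    cv2.imwrite(f"pics/{n}0.png",ctrl.grab_frame(n)[:,:,::-1])
    c=ctrl.camera_info(n);print(n,c)
s=ctrl.read_state();print(s)
E
```

```text
top {'fx': 585.417263004545, 'fy': 585.417263004545, 'cx': 328.65364979233067, 'cy': 242.7935474899948, 'R': array([[ 0.08006643, -0.99677781,  0.00483399],
       [-0.97471364, -0.07930726, -0.2089107 ],
       [ 0.20862092,  0.01201498, -0.97792277]]), 't': array([-0.03674609,  0.51165988,  1.53722432])}
side {'fx': 459.3251731179156, 'fy': 459.3251731179156, 'cx': 308.2208536464102, 'cy': 247.29294088940048, 'R': array([[ 0.98794448, -0.15361654, -0.01917477],
       [-0.12418511, -0.71245675, -0.69063988],
       [ 0.09243251,  0.68469507, -0.72294459]]), 't': array([-0.49362286,  0.11584308,  1.10328581])}
{'time': 0.1, 'joint_positions': array([ 1.12300532e+00,  3.20226171e-01,  1.56554776e+00, -8.13858976e-06,
        1.25739528e+00, -1.99636014e-02]), 'joint_velocities': array([ 0.00041475, -0.0031877 , -0.0017904 , -0.00033617,  0.00189149,
        0.0003069 ]), 'tau': array([-6.78089364e-04, -4.13331485e+01, -2.32512259e+01,  7.28320959e-02,
        4.22261108e-02, -6.60876776e-05]), 'tcp_pos': array([0.23834358, 0.5227585 , 0.199209  ]), 'ee_rot': array([ 2.12284719e-01,  9.77207540e-01, -7.67716128e-04, -1.78919959e-04]), 'force': array([-0.59410396,  0.02750498,  1.23732735]), 'wrist_torque': array([ 0.00609248, -0.03394822, -0.01864568]), 'grip_force': 0.0, 'grip_width': 0.0912876026332292}
```

View pics/top0.png

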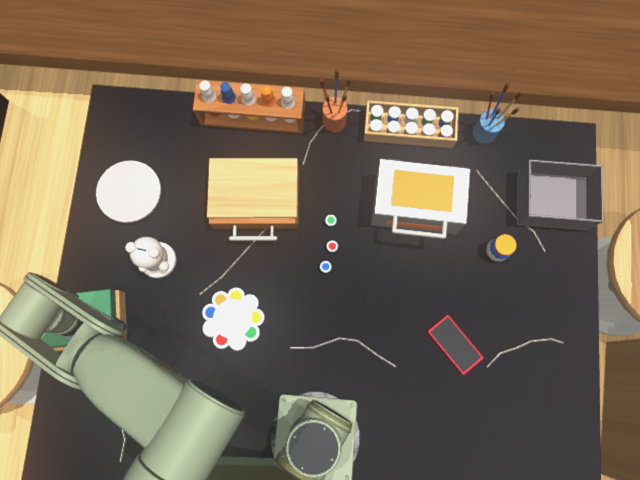

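View pics/side0.png

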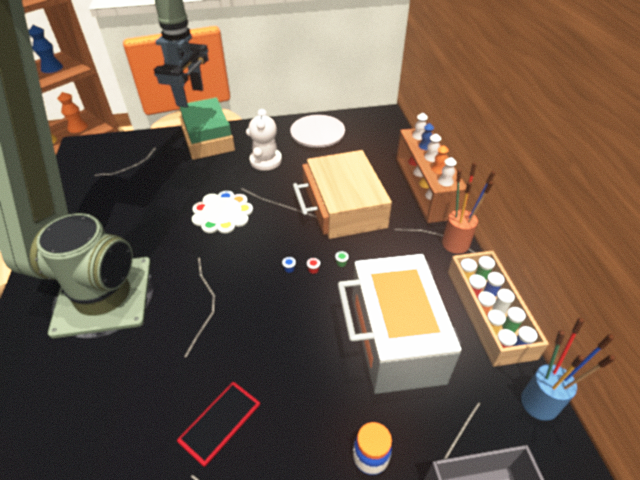

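The top view shows the drawer unit's top at about (208–298, 158–220) and its handle bar at (231–277, 238). The hatch plate is at (376–469, 161–220), with its handle from (393,232) to (446,236). In the side view the drawer bar runs (297,184)–(305,212) and the hatch bar (342,283)–(350,338).

```bash
cat > h.py <<'E'
from rig import ctrl
import cv2, numpy as np
from scipy.spatial.transform import Rotation as Ro
def ray(n,u,v):
    c=ctrl.camera_info(n); R=c["R"]; o=-R.T@c["t"]
    return o, R.T@np.array([(u-c["cx"])/c["fx"],(v-c["cy"])/c["fy"],1])
def onz(n,u,v,z):
    o,d=ray(n,u,v); return o+d*(z-o[2])/d[2]
def proj(n,X):
    c=ctrl.camera_info(n); p=c["R"]@np.asarray(X)+c["t"]
    return np.array([c["fx"]*p[0]/p[2]+c["cx"],c["fy"]*p[1]/p[2]+c["cy"]])
def two(p,q):
    (a,d),(b,e)=ray("top",*p),ray("side",*q)
    s=np.linalg.lstsq(np.c_[d,-e],b-a,rcond=None)[0]
    P,Q=a+s[0]*d,b+s[1]*e; return (P+Q)/2,np.linalg.norm(P-Q)
def bar(im,x0,y0,x1,y1,thr=130):
    r=im[y0:y1,x0:x1].astype(int); m=((r.min(2)>thr)&(np.ptp(r,axis=2)<40)).astype(np.uint8)
    c=max(cv2.findContours(m,0,2)[0],key=cv2.contourArea); b=cv2.minAreaRect(c)
    return m,(b[0][0]+x0,b[0][1]+y0),b[1],b[2]
E
python3 - <<'E'
from h import *
t=cv2.imread("pics/top0.png"); s=cv2.imread("pics/side0.png")
for nm,z,box in (("drawer",.052,(222,233,285,245)),("hatch",.126,(385,226,455,242))):
    m,c,wh,a=bar(t,*box); print(nm,c,wh,a,onz("top",*c,z))
    ys,xs=np.nonzero(m); ends=[]
    for x in (xs.min(),xs.max()):
        y=np.median(ys[abs(xs-x)<8]) ; ends.append(onz("top",x+box[0],y+box[1],z))
    print(ends,np.linalg.norm(ends[0]-ends[1]), 'side proj',[proj("side",e) for e in ends])
# unit top and hatch plate masks
def quad(mask):
    c=max(cv2.findContours(mask,0,2)[0],key=cv2.contourArea); return cv2.boxPoints(cv2.minAreaRect(c))
o=np.zeros(t.shape[:2],np.uint8); hsv=cv2.cvtColor(t,cv2.COLOR_BGR2HSV)
m=((hsv[...,0]>8)&(hsv[...,0]<25)&(hsv[...,2]>170)).astype(np.uint8); m[:150]=0;m[228:]=0;m[:,:200]=0;m[:,310:]=0
q=np.array([onz("top",*p,.09) for p in quad(m)]);print("unit top",q.round(3),q.mean(0))
m=((hsv[...,2]>200)).astype(np.uint8); m[:150]=0;m[228:]=0;m[:,:365]=0;m[:,475:]=0
q=np.array([onz("top",*p,.125) for p in quad(m)]);print("hatch top",q.round(3),q.mean(0))
print(two((254,238.5),(301,198)),two((419.5,234.5),(346,310)))
E
```

```text
drawer (252.5, 236.5) (7.0, 47.0) 90.0 [0.51406354 0.21298836 0.052     ]
[array([0.50747997, 0.27663688, 0.052     ]), array([0.51787031, 0.14901514, 0.052     ])] 0.12804401152699285 side proj [array([295.60755394, 183.72763933]), array([305.9975082 , 213.07800955])]
hatch (419.0, 231.5) (11.0, 54.0) 90.0 [ 0.54670861 -0.22849935  0.126     ]
[array([ 0.54633955, -0.15803614,  0.126     ]), array([ 0.55108832, -0.298738  ,  0.126     ])] 0.14078197177105023 side proj [array([340.94005773, 282.69638266]), array([358.66750226, 339.96344771])]
unit top [[0.533 0.333 0.09 ]
 [0.715 0.355 0.09 ]
 [0.735 0.11  0.09 ]
 [0.552 0.093 0.09 ]] [0.63380291 0.22252609 0.09      ]
hatch top [[ 0.555 -0.108  0.125]
 [ 0.739 -0.114  0.125]
 [ 0.733 -0.359  0.125]
 [ 0.55  -0.347  0.125]] [ 0.64387473 -0.23191111  0.125     ]
(array([0.51076781, 0.20816284, 0.05477877]), np.float64(0.004928114384349699)) (array([ 0.53995787, -0.22978881,  0.12842136]), np.float64(0.0033881541355826107))
```

```bash
python3 - <<'E'
from h import *
t=cv2.imread("pics/top0.png"); s=cv2.imread("pics/side0.png")
a=cv2.resize(t[150:250,370:480],None,fx=5,fy=5,interpolation=cv2.INTER_CUBIC)
b=cv2.resize(t[225:250,220:290],(550,196),interpolation=cv2.INTER_CUBIC)
cv2.imwrite("pics/c.png",np.vstack([a,b])[:600] if 0 else cv2.resize(np.vstack([a,b]),None,fx=.85,fy=.85))
for l,r in (((396,232.5),(445,235.5)),):
    print([onz("top",*p,.126) for p in(l,r)])
E
```

```text
[array([ 0.53916958, -0.16888543,  0.126     ]), array([ 0.54152472, -0.29649969,  0.126     ])]
```

View pics/c.png

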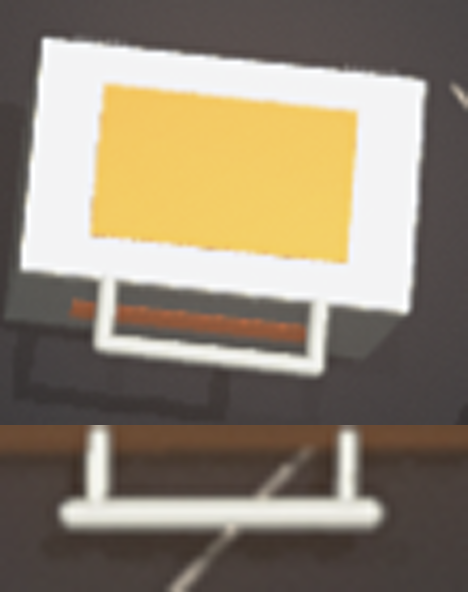

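The crop gives the hatch bar as (394,230.5)–(445.3,236.6), plate corners at (379.9,158.9), (470.5,169.3), (466,223.4) and (375.2,214), and the drawer bar as (229,238.2)–(277.2,238.2).

```bash
python3 - <<'E'
from h import *
def L(p,q,z):
    a,b=onz("top",*p,z),onz("top",*q,z); d=a-b; print(((a+b)/2).round(4),np.linalg.norm(d).round(4),"yaw",np.arctan2(-d[0],d[1]).round(4))
L((394,230.5),(445.3,236.6),.126)
L((229,238.2),(277.2,238.2),.052)
L((379.9,158.9),(470.5,169.3),.125);L((375.2,214),(466,223.4),.125)
s=ctrl.read_state();print(Ro.from_quat(s["ee_rot"]).as_matrix().round(4))
E
```

```text
[ 0.5414 -0.2304  0.126 ] 0.1341 yaw -0.0405
[0.5095 0.2108 0.052 ] 0.1313 yaw 0.0812
[ 0.7332 -0.2361  0.125 ] 0.2431 yaw -0.0388
[ 0.5817 -0.231   0.125 ] 0.2385 yaw -0.0253
[[-9.099e-01  4.149e-01 -7.000e-04]
 [ 4.149e-01  9.099e-01 -1.400e-03]
 [ 0.000e+00 -1.600e-03 -1.000e+00]]
```

```bash
cat >> h.py <<'E'
def go(pos,yaw_y=None,tilt=0):
    """shares to reach pos with the tool down, tool y at heading yaw_y"""
    s=ctrl.read_state(); R=Ro.from_quat(s["ee_rot"])
    d=R.inv().apply(np.array(pos)-s["tcp_pos"])/.15
    if yaw_y is None: w=np.zeros(3)
    else:
        c,sn=np.cos(yaw_y),np.sin(yaw_y); y=np.array([c,sn,0]); z=np.array([0,0,-1.]); x=np.cross(y,z)
        T=Ro.from_matrix(np.c_[x,y,z]); w=(R.inv()*T).as_rotvec()/(np.pi/2)
    print("t",round(s["time"],2),"tcp",s["tcp_pos"].round(4),"F",s["force"].round(2),"grip",round(s["grip_width"],4),round(s["grip_force"],1),"q",s["joint_positions"].round(2));print("shift",d.round(3),"turn",w.round(3))
E
python3 -c "
from h import *
go((.5095,.2108,.13),.081); print(onz('top',150,255,.08))"
```

```text
t 0.1 tcp [0.2383 0.5228 0.1992] F [-0.59  0.03  1.24] grip 0.0913 0.0 q [ 1.12  0.32  1.57 -0.    1.26 -0.02]
shift [-2.508 -1.142  0.463] turn [-0.001  0.001  0.676]
[0.43587705 0.47480572 0.08      ]
```

step_arm(
  plan=[
    [[-0.3,-0.14,0,0,0,0.11,-0.35],[-0.55,-0.25,0,0,0,0.22,-0.35],[-0.83,-0.38,0,0,0,0.34,-0.35],[-0.83,-0.38,0,0,0,0.45,-0.35],[-0.83,-0.38,0,0,0,0.56,-0.35],[-0.83,-0.38,0,0,0,0.677,-0.35],[-0.83,-0.38,0,0,0,0.677,-0.35]],
  ],
)

```text
time: 0.98
tcp_pos: [0.3281, 0.4194, 0.1996]
ee_rot: [0.678, 0.735, -0.0, 0.0]
force: [-0.4, 0.3, 0.3]
grip_width: 0.0301
grip_force: 0.0
```

```bash
python3 -c "
from h import *
go((.5095,.2108,.13),.081)"
```

```text
t 0.97 tcp [0.3281 0.4194 0.1996] F [-0.42  0.31  0.28] grip 0.0301 0.0 q [0.89 0.25 1.66 0.   1.23 0.8 ]
shift [-1.484  1.093  0.464] turn [-0.  0.  0.]
```

step_arm(
  plan=[
    [[-0.25,0.18,0,0,0,0,-0.35],[-0.5,0.36,0,0,0,0,-0.35],[-0.75,0.55,0,0,0,0,-0.35],[-1.0,0.75,0,0,0,0,-0.35],[-1.0,0.95,0.1,0,0,0,-0.35],[-1.0,1.0,0.2,0,0,0,-0.35]],
  ],
)

```text
time: 1.72
tcp_pos: [0.4909, 0.2817, 0.1691]
ee_rot: [0.678, 0.735, 0.0, -0.0]
force: [-0.1, 0.3, -0.0]
grip_width: 0.0294
grip_force: 0.0
```

```bash
python3 -c "
from h import *
go((.5095,.2108,.044),.081)"
```

```text
t 1.73 tcp [0.4909 0.2817 0.1691] F [-0.07  0.25 -0.04] grip 0.0294 0.0 q [0.5  0.33 1.63 0.   1.18 0.42]
shift [-0.481  0.085  0.834] turn [ 0. -0. -0.]
```

Move over the handle, come down to just above it (tips at about 70 mm), then check by picture.

step_arm(
  plan=[
    [[-0.24,0.04,0,0,0,0,-0.35],[-0.48,0.085,0.2,0,0,0,-0.35],[-0.48,0.085,0.4,0,0,0,-0.35],[-0.48,0.085,0.54,0,0,0,-0.35],[-0.48,0.085,0.54,0,0,0,-0.35]],
  ],
)

```text
time: 2.35
tcp_pos: [0.5057, 0.2112, 0.087]
ee_rot: [0.678, 0.735, -0.002, -0.001]
force: [-0.5, 0.2, -0.1]
grip_width: 0.0296
grip_force: 0.0
```

```bash
python3 -c "
from h import *
go((.5095,.2108,.044),.081)
a=ctrl.grab_frame('side')[:,:,::-1]; b=ctrl.grab_frame('top')[:,:,::-1]
cv2.imwrite('pics/d.png',np.hstack([cv2.resize(a[120:260,240:380],(390,390),interpolation=2),cv2.resize(b[180:280,203:303],(390,390),interpolation=2)]))
"
```

```text
t 2.35 tcp [0.5057 0.2112 0.087 ] F [-0.47  0.23 -0.14] grip 0.0296 0.0 q [0.37 0.38 1.79 0.   0.98 0.29]
shift [-0.004  0.027  0.287] turn [-0.003  0.001  0.001]
```

View pics/d.png

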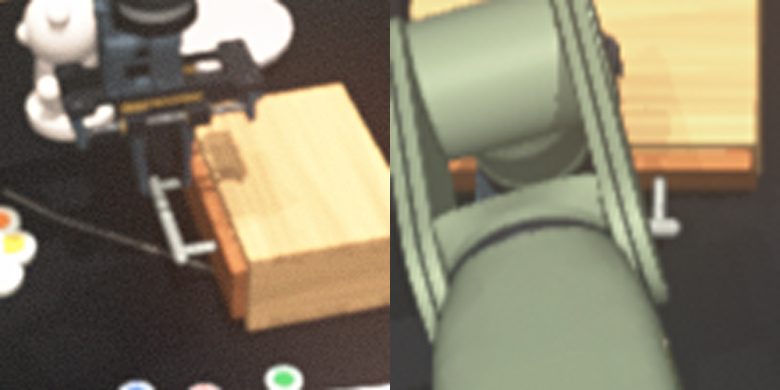

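The side crop shows the two fingers at (145,190) and (182,190), on either side of the bar at (168,218). That fits the projection. Now descend and grip.

step_arm(
  plan=[
    [[0,0.02,0.1,0,0,0,-0.35],[0,0.02,0.2,0,0,0,-0.35],[0,0.02,0.28,0,0,0,-0.35],[0,0.02,0.28,0,0,0,-0.35],[0,0.02,0.28,0,0,0,-1],[0,0.02,0.28,0,0,0,-1],[0,0.02,0.28,0,0,0,-1],[0,0.02,0.28,0,0,0,-1]],
  ],
  grip_force=12,
)

```text
time: 3.45
tcp_pos: [0.5112, 0.2116, 0.0472]
ee_rot: [0.678, 0.735, 0.0, 0.0]
force: [0.4, -0.9, -0.2]
grip_width: 0.0002
grip_force: 0.0
```

```bash
python3 -c "
from h import *
go((.5095-.098*.9967,.2108-.098*.081,.044),.081)"
```

```text
t 3.45 tcp [0.5112 0.2116 0.0472] F [ 0.43 -0.93 -0.19] grip 0.0002 0.0 q [0.37 0.43 1.83 0.   0.89 0.29]
shift [-0.006 -0.665  0.021] turn [ 0.    -0.    -0.001]
```

```bash
python3 -c "
from h import *
a=ctrl.grab_frame('side')[:,:,::-1]; 
cv2.imwrite('pics/e.png',cv2.resize(a[130:250,250:370],(600,600),interpolation=2))
"
```

```text
(no output)
```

View pics/e.png

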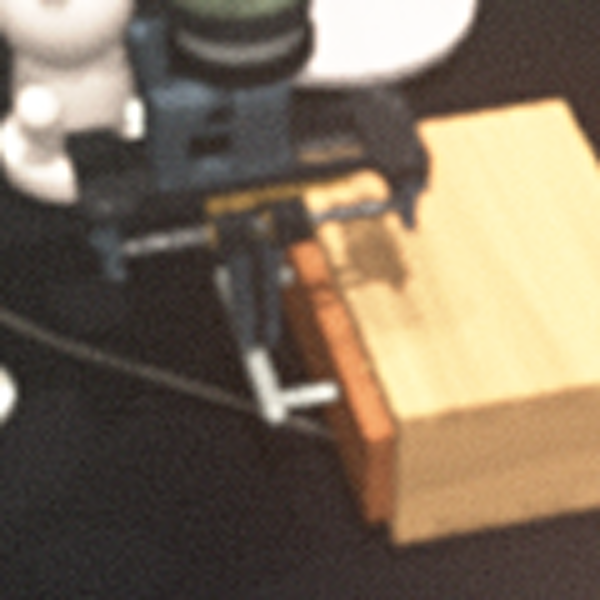

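```bash
python3 -c "
from h import *
c=ctrl.camera_info('side');print(-c['R'].T@c['t'])
f=lambda X:((proj('side',X)-[250,130])*5).round()
print('tip',f((.5112,.2116,.039)),'grasp',f((.5112,.2116,.058)),'+16x',f((.527,.2116,.039)), f((.5112,.1956,.039)))
u=np.array([-.081,.9967,0]);h=np.array([.5095,.2108,.052])
print('bar',f(h+.06*u),f(h),f(h-.06*u)); print('posts',f(h-.045*u),f(h-.045*u+[.03,0,0]))
print(two((229,238.2),(295.5,183)),two((277.2,238.2),(305.3,213)))
"
```

```text
[ 0.40007848 -0.74870981  0.86815526]
tip [252. 359.] grasp [250. 333.] +16x [280. 356.] [256. 378.]
bar [224. 276.] [248. 343.] [273. 414.]
posts [266. 395.] [322. 389.]
(array([0.50544509, 0.27594536, 0.05469229]), np.float64(0.0036378171883499418)) (array([0.51475796, 0.14509644, 0.05591117]), np.float64(0.0015601156163441018))
```

step_arm(
  plan=[
    [[0,0,0,0,0,0,-0.35],[0,0,0,0,0,0,-0.35],[0,0,0,0,0,0,-0.35],[0,0,0,0,0,0,-0.35]],
  ],
)

```text
time: 4.0
tcp_pos: [0.5111, 0.2116, 0.0469]
ee_rot: [0.678, 0.735, 0.0, -0.0]
force: [-0.4, -0.7, -0.8]
grip_width: 0.0295
grip_force: 0.0
```

```bash
python3 -c "
from h import *
print(ctrl.tcp_to_tips); go((.5095,.2108,.041),.081)"
```

```text
0.008
t 4.0 tcp [0.5111 0.2116 0.0469] F [-0.4  -0.73 -0.79] grip 0.0295 0.0 q [0.37 0.43 1.83 0.   0.89 0.29]
shift [-0.004 -0.011  0.04 ] turn [ 0.    -0.    -0.001]
```

step_arm(
  plan=[
    [[0,-0.01,0.03,0,0,0,-0.35],[0,-0.01,0.06,0,0,0,-0.35],[0,-0.01,0.07,0,0,0,-0.35],[0,-0.01,0.07,0,0,0,-0.7],[0,-0.01,0.07,0,0,0,-1],[0,-0.01,0.07,0,0,0,-1],[0,-0.01,0.07,0,0,0,-1]],
  ],
  grip_force=15,
)

```text
time: 4.88
tcp_pos: [0.5094, 0.2114, 0.0365]
ee_rot: [0.678, 0.735, -0.0, -0.0]
force: [-0.7, -0.1, 0.3]
grip_width: 0.0108
grip_force: 15.0
```

```bash
python3 -c "
from h import *
go((.5095-.098*.9967,.2108-.098*.081,.038),.081)"
```

```text
t 4.88 tcp [0.5094 0.2114 0.0365] F [-0.73 -0.05  0.26] grip 0.0108 15.0 q [0.37 0.44 1.84 0.   0.86 0.29]
shift [-0.005 -0.653 -0.01 ] turn [-0.    -0.    -0.001]
```

Gripped at 10.8 mm. Now pull smoothly.

step_arm(
  plan=[
    [[0,-0.01,0,0,0,0,-1],[0,-0.03,0,0,0,0,-1],[0,-0.06,0,0,0,0,-1],[0,-0.095,0,0,0,0,-1],[0,-0.13,0,0,0,0,-1],[0,-0.165,0,0,0,0,-1],[0,-0.2,0,0,0,0,-1],[0,-0.235,0,0,0,0,-1],[0,-0.27,0,0,0,0,-1],[0,-0.3,0,0,0,0,-1],[0,-0.32,0,0,0,0,-1],[0,-0.33,0,0,0,0,-1]],
  ],
)

```text
time: 6.38
tcp_pos: [0.46, 0.2073, 0.0365]
ee_rot: [0.678, 0.735, -0.0, 0.0]
force: [1.5, -3.7, 0.6]
grip_width: 0.0104
grip_force: 15.0
```

step_arm(
  plan=[
    [[0,-0.01,0,0,0,0,-1],[0,-0.03,0,0,0,0,-1],[0,-0.06,0,0,0,0,-1],[0,-0.095,0,0,0,0,-1],[0,-0.13,0,0,0,0,-1],[0,-0.165,0,0,0,0,-1],[0,-0.2,0,0,0,0,-1],[0,-0.235,0,0,0,0,-1],[0,-0.27,0,0,0,0,-1],[0,-0.3,0,0,0,0,-1],[0,-0.315,0,0,0,0,-1],[0,-0.32,0,0,0,0,-1]],
  ],
)

```text
time: 7.88
tcp_pos: [0.4116, 0.2032, 0.0365]
ee_rot: [0.678, 0.735, -0.0, 0.0]
force: [1.7, -6.2, 2.6]
grip_width: 0.0108
grip_force: 15.0
```

```bash
python3 -c "
from h import *
go((.5095-.098*.9967,.2108-.098*.081,.14),.081)
a=ctrl.grab_frame('side')[:,:,::-1]; 
cv2.imwrite('pics/f.png',cv2.resize(a[130:250,250:370],(600,600),interpolation=2))
"
```

```text
t 7.88 tcp [0.4116 0.2032 0.0365] F [ 1.74 -6.18  2.64] grip 0.0108 15.0 q [ 0.43  0.32  2.05 -0.    0.77  0.35]
shift [-0.003  0.001 -0.69 ] turn [-0.     0.    -0.001]
```

View pics/f.png

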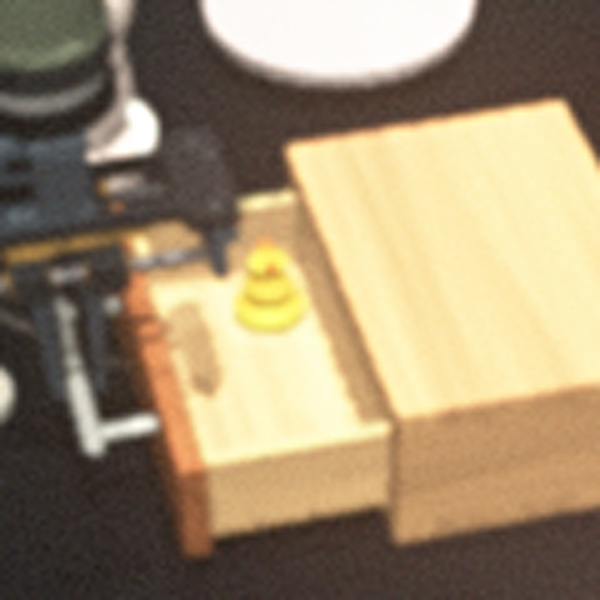

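The drawer is about 98 mm out and the figurine stands upright at (270,290) in the crop. Release and rise.

step_arm(
  plan=[
    [[0,0,0,0,0,0,-0.4],[0,0,0,0,0,0,-0.4],[0,0,0,0,0,0,-0.4],[0,0,-0.1,0,0,0,-0.4],[0,0,-0.25,0,0,0,-0.4],[0,0,-0.5,0,0,0,-0.4],[0,0,-0.75,0,0,0,-0.4],[0,0,-1,0,0,0,-0.4],[0,0,-1,0,0,0,-0.4]],
  ],
)

```text
time: 9.05
tcp_pos: [0.414, 0.2048, 0.1891]
ee_rot: [0.678, 0.735, 0.003, 0.001]
force: [-0.3, -0.2, 0.1]
grip_width: 0.0273
grip_force: 0.0
```

```bash
python3 -c "
from h import *
go((.5414,-.2304,.20),-.035)"
```

```text
t 9.05 tcp [0.414  0.2048 0.1891] F [-0.3  -0.19  0.14] grip 0.0273 0.0 q [0.43 0.15 1.83 0.   1.16 0.35]
shift [-2.959  0.616 -0.077] turn [ 0.004 -0.002  0.073]
```

step_arm(
  plan=[
    [[-0.2,0.03,-0.05,0,0,0.07,-0.35],[-0.5,0.08,-0.08,0,0,0.07,-0.35],[-0.8,0.15,-0.08,0,0,0.07,-0.35],[-1,0.2,-0.08,0,0,0.073,-0.35]],
  ],
)

```text
time: 9.55
tcp_pos: [0.4537, 0.055, 0.1971]
ee_rot: [0.72, 0.694, -0.001, -0.001]
force: [1.1, 0.8, 0.6]
grip_width: 0.0297
grip_force: 0.0
```

step_arm(
  plan=[
    [[-0.3,0.07,0,0,0,0,-0.35],[-0.65,0.15,0,0,0,0,-0.35],[-1,0.2,0,0,0,0,-0.35]],
  ],
)

```text
time: 9.93
tcp_pos: [0.4786, -0.0957, 0.197]
ee_rot: [0.719, 0.695, -0.0, -0.001]
force: [1.1, -0.6, 0.2]
grip_width: 0.0296
grip_force: 0.0
```

```bash
python3 -c "
from h import *
go((.5414,-.2304,.155),-.035)"
```

```text
t 9.93 tcp [ 0.4786 -0.0957  0.197 ] F [ 1.1  -0.63  0.23] grip 0.0296 0.0 q [-0.22  0.19  1.76  0.    1.2  -0.19]
shift [-0.883  0.45   0.278] turn [-0.001 -0.001  0.   ]
```

step_arm(
  plan=[
    [[-0.3,0.15,0,0,0,0,-0.35],[-0.6,0.3,0,0,0,0,-0.35],[-0.88,0.45,0.05,0,0,0,-0.35],[-0.88,0.45,0.18,0,0,0,-0.35],[-0.88,0.45,0.25,0,0,0,-0.35],[-0.88,0.45,0.25,0,0,0,-0.35]],
  ],
)

```text
time: 10.68
tcp_pos: [0.5408, -0.2278, 0.1594]
ee_rot: [0.719, 0.695, -0.001, -0.002]
force: [0.1, -0.7, 1.5]
grip_width: 0.0291
grip_force: 0.0
```

```bash
python3 -c "
from h import *
go((.5414,-.2304,.113),-.035)
a=ctrl.grab_frame('side')[:,:,::-1]; 
cv2.imwrite('pics/g.png',cv2.resize(a[220:380,290:450],(600,600),interpolation=2))
p=ctrl.read_state()['tcp_pos'];print((proj('side',p-[0,0,.008])-[290,220])*3.75,(proj('side',(.5414,-.2304,.126))-[290,220])*3.75)
"
```

```text
t 10.68 tcp [ 0.5408 -0.2278  0.1594] F [ 0.14 -0.68  1.5 ] grip 0.0291 0.0 q [-0.42  0.37  1.6   0.    1.18 -0.38]
shift [-0.018  0.006  0.309] turn [-0.002 -0.001  0.   ]
[210.76862112 307.66214155] [209.68461577 341.80108193]
```

View pics/g.png

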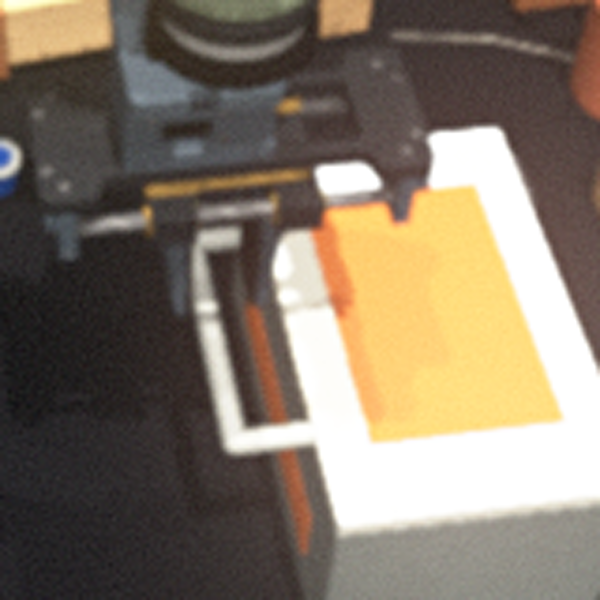

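The fingers are at (180,310) and (257,300), straddling the bar line (195,235)–(230,440). Descend and grip.

step_arm(
  plan=[
    [[0,0,0.1,0,0,0,-0.35],[0,0,0.2,0,0,0,-0.35],[0,0,0.29,0,0,0,-0.35],[0,0,0.31,0,0,0,-0.35],[0,0,0.31,0,0,0,-0.6],[0,0,0.31,0,0,0,-1],[0,0,0.31,0,0,0,-1],[0,0,0.31,0,0,0,-1]],
  ],
  grip_force=10,
)

```text
time: 11.72
tcp_pos: [0.5415, -0.2288, 0.1147]
ee_rot: [0.719, 0.695, -0.0, -0.0]
force: [-1.6, 0.1, 0.7]
grip_width: 0.0098
grip_force: 9.2
```

```bash
python3 -c "
from h import *
go((.5414,-.2304,.113),-.035)"
```

```text
t 11.72 tcp [ 0.5415 -0.2288  0.1147] F [-1.63  0.08  0.72] grip 0.0098 9.2 q [-0.42  0.4   1.66 -0.    1.08 -0.38]
shift [-0.01  -0.     0.011] turn [-0.  0. -0.]
```

step_arm(
  plan=[
    [[0,0,0,0,0,0,-0.4],[0,0,0,0,0,0,-0.4],[0,0,0.03,0,0,0,-0.4],[0,0,0.05,0,0,0,-0.4],[0,0,0.05,0,0,0,-0.7],[0,0,0.05,0,0,0,-1],[0,0,0.05,0,0,0,-1],[0,0,0.05,0,0,0,-1],[0,0,0.05,0,0,0,-1]],
  ],
  grip_force=10,
)

```text
time: 12.85
tcp_pos: [0.5415, -0.2286, 0.1069]
ee_rot: [0.719, 0.695, -0.0, -0.0]
force: [-1.8, -0.0, 0.2]
grip_width: 0.0118
grip_force: 10.0
```

```bash
python3 -c "
from h import *
go((.5414,-.2304,.107),-.035)"
```

```text
t 12.85 tcp [ 0.5415 -0.2286  0.1069] F [-1.84 -0.03  0.16] grip 0.0118 10.0 q [-0.42  0.41  1.67 -0.    1.06 -0.38]
shift [-0.012  0.    -0.001] turn [-0. -0.  0.]
```

```bash
cat >> h.py <<'E'
def arc(a):
    a=np.radians(a); return np.array([190*np.cos(a)-6*np.sin(a),190*np.sin(a)+6*np.cos(a)])
def tab(a0,angs):
    for a in angs:
        d=(arc(a)-arc(a0))/150; print(a,"y %.3f z %.3f"%(-d[0],-d[1]))
def ang(p0=np.array([.5415,-.2286,.1069]),yaw=-.035):
    s=ctrl.read_state(); p=s["tcp_pos"]-p0; dx=p[:2]@[np.cos(yaw),np.sin(yaw)]
    print("dx,dz",dx.round(4),p[2].round(4),"angle",np.degrees(np.arctan2(.006+p[2],.190-dx)-np.arctan2(6,190)).round(2),"radius",np.hypot(.006+p[2],.190-dx).round(4),"F",s["force"].round(2),"grip",s["grip_width"].round(4),s["grip_force"].round(1),"q",s["joint_positions"].round(2),"t",s["time"])
E
python3 -c "
from h import *
tab(0,[1,3,6,9,12,15,19,23,27,31,34,35]);tab(35,[36,38,41,44,47,50,53,56,58,59,60])"
```

```text
1 y 0.001 z -0.022
3 y 0.004 z -0.066
6 y 0.011 z -0.132
9 y 0.022 z -0.198
12 y 0.036 z -0.262
15 y 0.054 z -0.326
19 y 0.082 z -0.410
23 y 0.116 z -0.492
27 y 0.156 z -0.571
31 y 0.202 z -0.647
34 y 0.239 z -0.701
35 y 0.252 z -0.719
36 y 0.013 z -0.018
38 y 0.041 z -0.052
41 y 0.085 z -0.102
44 y 0.131 z -0.149
47 y 0.180 z -0.194
50 y 0.231 z -0.237
53 y 0.284 z -0.276
56 y 0.340 z -0.313
58 y 0.377 z -0.336
59 y 0.397 z -0.347
60 y 0.416 z -0.358
```

step_arm(
  plan=[
    [[0,0.001,-0.022,0,0,0,-1],[0,0.004,-0.066,0,0,0,-1],[0,0.011,-0.132,0,0,0,-1],[0,0.022,-0.198,0,0,0,-1],[0,0.036,-0.262,0,0,0,-1],[0,0.054,-0.326,0,0,0,-1],[0,0.082,-0.41,0,0,0,-1],[0,0.116,-0.492,0,0,0,-1],[0,0.156,-0.571,0,0,0,-1],[0,0.202,-0.647,0,0,0,-1],[0,0.239,-0.701,0,0,0,-1],[0,0.252,-0.719,0,0,0,-1]],
  ],
)

```text
time: 14.35
tcp_pos: [0.5782, -0.2298, 0.2169]
ee_rot: [0.719, 0.695, -0.001, -0.001]
force: [-9.5, 0.4, 4.2]
grip_width: 0.0117
grip_force: 10.0
```

```bash
python3 -c "
from h import *
ang()
a=ctrl.grab_frame('side')[:,:,::-1]; 
cv2.imwrite('pics/i.png',cv2.resize(a[160:380,280:500],(600,600),interpolation=2))"
```

```text
Traceback (most recent call last):
  File "h.py", line 36, in ang
    print("dx,dz",dx.round(4),p[2].round(4),"angle",np.degrees(np.arctan2(.006+p[2],.190-dx)-np.arctan2(6,190)).round(2),"radius",np.hypot(.006+p[2],.190-dx).round(4),"F",s["force"].round(2),"grip",s["grip_width"].round(4),s["grip_force"].round(1),"q",s["joint_positions"].round(2),"t",s["time"])
                                                                                                                                                                                                      ^^^^^^^^^^^^^^^^^^^^^
AttributeError: 'float' object has no attribute 'round'
```

```bash
sed -i 's/s\["grip_width"\].round(4),s\["grip_force"\].round(1)/s["grip_width"],s["grip_force"]/' h.py; python3 -c "
from h import *
ang()
a=ctrl.grab_frame('side')[:,:,::-1]; 
cv2.imwrite('pics/i.png',cv2.resize(a[160:380,280:500],(600,600),interpolation=2))"
```

```text
dx,dz 0.0367 0.11 angle 35.31 radius 0.1923 F [-9.46  0.45  4.19] grip 0.011702450003377088 9.999624565243721 q [-0.4   0.39  1.42 -0.    1.34 -0.36] t 14.35
```

View pics/i.png

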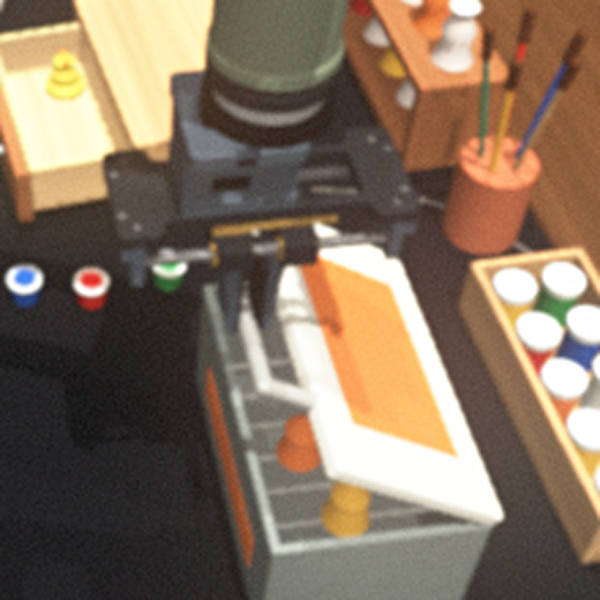

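The hatch follows the fingers (bar at (240,330)–(270,385)), with the box's interior visible and the figurine still upright at (65,75). The radial force says my arc sits about 2–4 mm low, so I'll ease that out on the way.

step_arm(
  plan=[
    [[0,0.01,-0.035,0,0,0,-1],[0,0.036,-0.075,0,0,0,-1],[0,0.08,-0.128,0,0,0,-1],[0,0.126,-0.175,0,0,0,-1],[0,0.175,-0.22,0,0,0,-1],[0,0.226,-0.262,0,0,0,-1],[0,0.279,-0.302,0,0,0,-1],[0,0.335,-0.339,0,0,0,-1],[0,0.372,-0.362,0,0,0,-1],[0,0.392,-0.373,0,0,0,-1],[0,0.411,-0.384,0,0,0,-1],[0,0.411,-0.384,0,0,0,-1]],
  ],
)

```text
time: 15.9
tcp_pos: [0.6422, -0.2321, 0.2743]
ee_rot: [0.719, 0.695, 0.001, 0.001]
force: [-4.0, 1.0, 5.6]
grip_width: 0.0115
grip_force: 10.0
```

```bash
python3 -c "
from h import *
ang();tab(60,[61,62,63,64,65,66,67,68,69,70,71,72])
im=ctrl.grab_frame('side')[:,:,::-1]
cv2.imwrite('pics/j.png',cv2.resize(im[160:380,280:500],(600,600),interpolation=2))"
```

```text
dx,dz 0.1008 0.1674 angle 60.96 radius 0.195 F [-3.95  1.03  5.62] grip 0.011532911287991008 10.003318637609482 q [-0.36  0.47  1.15  0.    1.52 -0.33] t 15.9
61 y 0.020 z -0.010
62 y 0.039 z -0.020
63 y 0.059 z -0.030
64 y 0.079 z -0.039
65 y 0.100 z -0.048
66 y 0.120 z -0.056
67 y 0.141 z -0.065
68 y 0.161 z -0.072
69 y 0.182 z -0.080
70 y 0.203 z -0.087
71 y 0.224 z -0.094
72 y 0.245 z -0.100
```

View pics/j.png

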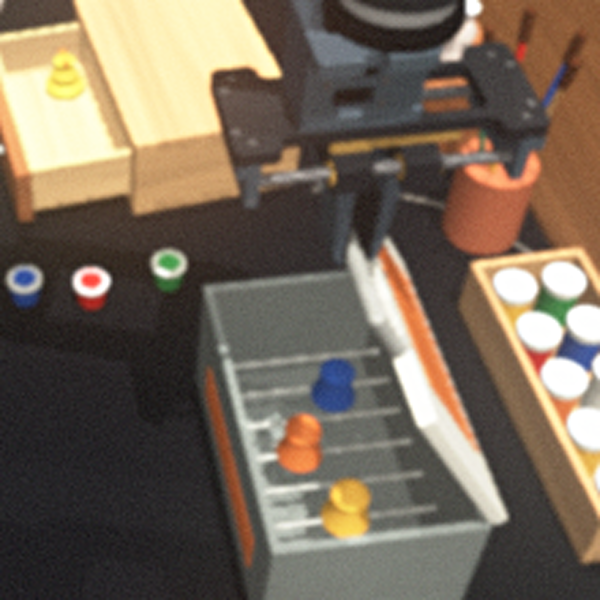

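The hatch is near 60°, with the bar from about (360,250) to its near end at (400,345). The plate's near top corner is at (430,425), and the figurine and pots haven't moved.

```bash
python3 -c "
from h import *
hx=np.array([np.cos(.035),-np.sin(.035),0]);hy=np.array([np.sin(.035),np.cos(.035),0])
H=np.array([.5414,-.2304,.120])+.19*hx
f=lambda P:((proj('side',P)-[280,160])*600/220).round()
print('hinge near corner',f(H-.12*hy))
for a in (0,35,52,56,60,64,68):
    X,Z=arc(a)/1000; c=np.radians(a)
    print(a,'bar near',f(H-X*hx-.065*hy+[0,0,Z]),'plate corner',f(H-.15*np.cos(c)*hx+[0,0,.15*np.sin(c)]-.12*hy),'bar mid',(H-X*hx+[0,0,Z]).round(3))
"
```

```text
hinge near corner [491. 532.]
0 bar near [196. 489.] plate corner [271. 558.] bar mid [ 0.541 -0.23   0.126]
35 bar near [264. 388.] plate corner [327. 482.] bar mid [ 0.579 -0.232  0.234]
52 bar near [335. 342.] plate corner [384. 447.] bar mid [ 0.619 -0.233  0.273]
56 bar near [355. 332.] plate corner [400. 439.] bar mid [ 0.63  -0.234  0.281]
60 bar near [375. 323.] plate corner [416. 432.] bar mid [ 0.642 -0.234  0.288]
64 bar near [396. 315.] plate corner [433. 426.] bar mid [ 0.653 -0.234  0.293]
68 bar near [417. 307.] plate corner [450. 420.] bar mid [ 0.666 -0.235  0.298]
```

step_arm(
  plan=[
    [[0,0.015,-0.015,0,0,0,-1],[0,0.039,-0.028,0,0,0,-1],[0,0.059,-0.04,0,0,0,-1],[0,0.079,-0.049,0,0,0,-1],[0,0.1,-0.058,0,0,0,-1],[0,0.12,-0.066,0,0,0,-1],[0,0.141,-0.075,0,0,0,-1],[0,0.161,-0.082,0,0,0,-1],[0,0.182,-0.09,0,0,0,-1],[0,0.2,-0.096,0,0,0,-1],[0,0.207,-0.098,0,0,0,-1],[0,0.207,-0.098,0,0,0,-1]],
  ],
)

```text
time: 17.45
tcp_pos: [0.6723, -0.2332, 0.2869]
ee_rot: [0.719, 0.695, 0.0, -0.0]
force: [-1.1, 1.7, 2.3]
grip_width: 0.0115
grip_force: 10.0
```

```bash
python3 - <<'E'
s=open('h.py').read()
s+='''
def ax():
    s=ctrl.read_state(); dx=1000*(s["tcp_pos"][:2]-[.5415,-.2286])@[np.cos(.035),-np.sin(.035)]
    a=np.linspace(0,100,10001); print("angle from dx",a[np.argmin(abs(190-arc(a)[0]-dx))])
'''
open('h.py','w').write(s)
from h import *
ang();ax();tab(70,[69,68,67,66,65,64,63,62,61,60,59,58,57,56,55])
E
```

```text
dx,dz 0.1309 0.18 angle 70.57 radius 0.1951 F [-1.06  1.66  2.28] grip 0.01152406935392664 10.003892183303833 q [-0.35  0.52  1.03  0.    1.59 -0.32] t 17.45
angle from dx 70.09
69 y -0.021 z 0.007
68 y -0.042 z 0.015
67 y -0.062 z 0.022
66 y -0.083 z 0.031
65 y -0.103 z 0.039
64 y -0.124 z 0.048
63 y -0.144 z 0.057
62 y -0.164 z 0.067
61 y -0.183 z 0.077
60 y -0.203 z 0.087
59 y -0.222 z 0.098
58 y -0.242 z 0.109
57 y -0.261 z 0.120
56 y -0.280 z 0.131
55 y -0.298 z 0.143
```

The angle is 70°, about 7° past balance, with the hatch held. Ease back to 55°.

step_arm(
  plan=[
    [[0,0,0,0,0,0,-1],[0,-0.015,0.005,0,0,0,-1],[0,-0.042,0.015,0,0,0,-1],[0,-0.073,0.027,0,0,0,-1],[0,-0.103,0.039,0,0,0,-1],[0,-0.134,0.052,0,0,0,-1],[0,-0.164,0.067,0,0,0,-1],[0,-0.193,0.082,0,0,0,-1],[0,-0.222,0.098,0,0,0,-1],[0,-0.252,0.114,0,0,0,-1],[0,-0.28,0.131,0,0,0,-1],[0,-0.3,0.143,0,0,0,-1]],
  ],
)

```text
time: 18.95
tcp_pos: [0.6268, -0.2318, 0.2654]
ee_rot: [0.719, 0.695, -0.0, -0.0]
force: [-0.1, 1.1, 1.7]
grip_width: 0.0113
grip_force: 10.0
```

step_arm(
  plan=[
    [[0,0,0,0,0,0,-1],[0,0,0,0,0,0,-1],[0,0,0,0,0,0,-1],[0,0,0,0,0,0,-1]],
  ],
)

```text
time: 19.45
tcp_pos: [0.6272, -0.2318, 0.2657]
ee_rot: [0.719, 0.695, -0.0, 0.0]
force: [-0.7, 1.7, 1.5]
grip_width: 0.0117
grip_force: 10.0
```

```bash
python3 - <<'E'
from h import *
ang();ax();print(abs(ctrl.read_state()["joint_velocities"]).max())
im=ctrl.grab_frame('side')[:,:,::-1]; cv2.imwrite('pics/k.png',cv2.resize(im[130:390,250:510],(600,600),interpolation=2))
E
```

```text
dx,dz 0.0858 0.1588 angle 55.88 radius 0.195 F [-0.68  1.66  1.54] grip 0.011737584574911995 10.000986903905869 q [-0.37  0.45  1.21 -0.    1.49 -0.34] t 19.45
angle from dx 54.94
0.002736134091961425
```

View pics/k.png

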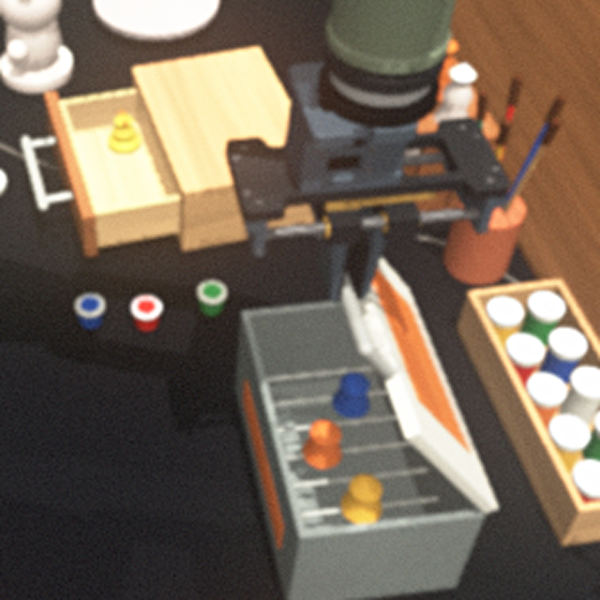

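The hatch is held at rest at about 55°, the drawer is open with the figurine upright at (123,135), and the pots and bear are undisturbed. Handing in.

```bash
python3 -c "
from rig import ctrl
print(ctrl.job_done())"
```

```text
the job is handed in; nothing more can be done
None
```

The job is handed in at about 19 s: the drawer is about 98 mm out with the figurine upright, and the hatch went up to about 70° and is now held at rest in the fingers at about 55°, with nothing else seen to have moved.

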